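# Set the sprung tweezers to the gauge on the service sheet

## Robot

A 6-joint arm with a two-finger parallel gripper is mounted at the origin on the work surface. World frame = base frame: x ahead of the robot, y to its left, z up, the work surface at z = 0. Lengths are in mm, angles in rad, forces in N, time in s.
With the tool pointing down it reaches from about 400 to 925 mm from the base axis. Payload 12.5 kg.
Tool frame: the origin (TCP) lies at the very end of the fingers, on their centre line; the grasp point (between the pads) lies 19 mm behind it; z points along the fingers, y is the line along which they close (so a half turn about z gives the same grasp; the last joint's range is limited). The gripper opens to 95 mm and grips with 3 to 60 N. Pads are 20 mm wide; open, the fingers measure 119 mm over their backs; the gripper's body (75 mm by 180 mm) begins 59 mm behind the grasp point.
Start: joints at [-1.432, 0.491, 1.559, -0, 1.092, -0.106], TCP at [151.499, -606.381, 183.261] pointing down, gripper open.
Joint ranges: [-3.1, 3.1], [-0.84, 2.19], [0.05, 2.79], [-1.13, 4.28], [0.06, 2.93], [-2.69, 2.69]. Speed limits (rad/s): [2.22, 2.22, 2.79, 3.14, 3.14, 3.14].

## Interface

Orientations are given as [roll, pitch, yaw] about the fixed x, y, z axes, in that order (R = Rz(yaw) Ry(pitch) Rx(roll)).
In Python, from cell import * gives the robot as it stands.
- The arm moves only by the tool jog_arm, never from a script. Its argument "targets" is a list of rows, each an object with "turn": the turn, a rotation vector about the world's x, y, z in degrees, a list of three; "slide": the shift along the world's x, y, z in mm, a list of three; "claw": the opening in per cent of the stroke, from 0 (shut) to 100 (fully open). In form: [{"turn": [wx, wy, wz], "slide": [x, y, z], "claw": claw}, ...]. A call has 1 to 5 rows; each row shifts and turns the commanded pose from where the row before left it; what a row does not reach is not made up. A row lasts 1/8 s, in which the tool goes at most 62.5 mm and 10.7 degrees, less where a joint would pass 70% of its speed; a pose out of reach is approached as far as the arm can. A call with a gripper value outside its range is refused whole. The fingers move at their own pace and stop on an object; the grip force is fixed at half the most. Time passes only in rows, so rows that do not move let the fingers close. It gives the time, the measured TCP pose, the force, the opening and the grip force at its end, in the units of the state.
- state(): the state, without advancing time (a new reading comes with each control period).
- read_camera(name): name is "side" or "top"; returns a dict with "frame" (480x640x3 uint8, blue, green, red), "mtx" (3x3 intrinsics, pixels), "R" (3x3) and "t" (3): a world point X has camera coordinates R X + t. Camera axes: x right, y down, z forward; pixel columns grow to the right and rows downward; lengths in mm; the calibration is good to about 2 mm. A picture is of the moment at which its call begins. There is no depth.
- job_done(): hands the job in; it is judged then, once.
Trained networks look in the newest picture that a camera, given by its name, has taken for a name from the list of things; names that differ only in an ending like _2 or _b are one class to them, and where a whole thing is asked for, a point or a joint stands for the part that bears it (a point fixed in the world has none). Each returns a list of dicts, best first, with "conf" (0 to 1); they miss things now and then, are a little off and sometimes report something else, mostly with a low value. They report only what shows in the picture. A call takes as long as a camera call. They do not tell look-alikes from the thing itself.
- look_for(query, camera): "xy" ([column, row] in pixels, amid what is visible of it).
The state is a dict: "t": time; "joints": joint angles; "qvel": joint speeds; "tau": joint torques, N m; "eef_pos": TCP position; "tcp_rot": TCP orientation; "ft_force": force on the tool from outside, world axes, zero at the start; "moment": the same for the moment, N m; "opening": opening from 0.0 (shut) to 1.0 (fully open); "grip_force": force on a finger pad.
Only numpy, scipy, OpenCV 4.12 (cv2) and the standard library are available. Lean on these libraries where they do the work, as an engineer would, in place of code of your own. Each camera call takes 0.05 s, during which the arm holds its last target. There are 200 camera calls.

## Task

Take the sprung tweezers from their rest, carry them to the gauge block that stands on the service sheet (not the other gauge) and hold them level with the tips about a finger's width above its two white lines, the tweezers running along the lines, one tip over each line; leave the blocks and the other things in their places. Squeeze the tweezers until the gap between the tips equals the spacing of those lines, never pinching the tips shut, and finish while still holding them there, steady at that gap.

Things in the scene. Friction and masses are not known exactly. Their poses are not given: they have to be found in the camera images.
- tweezers: Large sprung steel tweezers, 164 mm long, 60 g, balancing near x = 73 mm, lying level on a rest, tips roughly away from the robot. Two arms 14 mm tall (tips 8 mm, same mid-height), hinged in a short bow at the rear, sprung apart, always moving equally. Origin: middle of the bow between the hinges, on the underside; x along the tool to the tips (at x = 150 mm), y across it (the way the arms close), z up
- flats (a point): where to grip: point of the tweezers midway between the black plastic flats on the outside of the arms, at x = 90, z = 7 mm. Flats reach from x = 70 to 110, z = 0 to 14 mm. Squeezed at x = 90, width over the flats (mm) = 20.8 + 0.6 x tip gap (mm): 42.4 at rest (gap 36), 34.0 at gap 22, 28.0 at gap 12; they are parallel at gap 17. Axes as the tweezers'
- jaw_left (a joint): hinge of the left (+y) arm of the tweezers, rad: 0 at rest (tip gap 36 mm), growing as it is squeezed; tip gap (mm) = 36 - 300 x value, so 0.047 at gap 22, 0.080 at gap 12, stop at 0.113. The right arm always has the same value. The preloaded springs push each flat outward with about 5 N at rest, 8.5 N at gap 22, 10.5 N at gap 12
- tip_left (a point): inner face of the left (+y) arm at its very tip, mid-height; the tip gap is the distance from here to tip_right
- tip_right (a point): inner face of the right (-y) arm at its very tip, mid-height
- tip_mid (a point): point of the tweezers midway between the two tips, 150 mm along x from the tweezers' origin and 7 mm above the underside
- rest: fixed wooden tool rest carrying the tweezers' underside 40 mm above the bench: wooden foot 180 x 90 x 8 mm, block (34 x 50 mm, 40 high, with 10 mm cheeks beside the bow) under the bow, cross bar (12 x 70, 43 high) under the arms from x = 128 to 140 mm. From x = 21 to 128 only the foot lies below the arms: room for fingers. Origin on the bench under the tweezers' origin, x as theirs
- sheet: white paper service sheet, 210 x 150 mm, lying flat on the black bench mat (may lie left or right); origin at its centre, x along its length. Exactly one gauge stands on it, within 80 mm of its centre
- gauge_narrow: loose dark steel gauge block 60 (x) x 56 (y) x 20 mm high, 0.45 kg, with two white lines 46 mm long let into its top along x, their centres 12 mm apart across y. Origin at the centre of the underside, z up
- gauge_wide: the same kind of block, but its two white lines are 22 mm apart. Origin at the centre of the underside, z up
- screwdriver: loose screwdriver with orange handle, about 200 mm long, lying beyond the work; leave it alone
- tin: small closed aluminium tin, 56 mm across, 60 mm high, standing beyond the work; leave it alone
Things that resemble listed ones, but are neither listed nor needed, are in the scene too. Leave any brown or purple look-alike of the gauge_wide alone.

How it is judged (in metres and radians):
On the way:
1. the tweezers are lifted clear of the rest, held by the fingers (contact force between the fingers and tweezers above 1 N and height (world z) of tweezers above 0.052 m and contact force between tweezers and rest below 0.05 N), for 0.2 s.
At the end, for the whole second after the job is handed in: Fingers hold the tweezers level (0.2 rad) and still over the gauge on the sheet for the last second: mid-tips within 6 mm across and 14 mm along its lines, aligned within 0.2 rad, tip mid-height 9 to 47 mm above its top, tip gap = its line spacing (12 or 22 mm) +/- 2.5 mm (contact force between the fingers and tweezers above 1 N and angle between tweezers's own z axis and vertical below 0.2 rad and linear speed of tweezers below 0.02 m/s and velocity of joint jaw_left between -0.05 and 0.05 rad/s and ((horizontal distance between gauge_narrow and sheet below 0.08 m and x of tip_mid in the frame of gauge_narrow between -0.014 and 0.014 m and y of tip_mid in the frame of gauge_narrow between -0.006 and 0.006 m and z of tip_mid in the frame of gauge_narrow between 0.029 and 0.067 m and angle between the y axis of tweezers and the y axis of gauge_narrow, either way round below 0.2 rad and distance between tip_left and tip_right between 0.0095 and 0.0145 m) or (horizontal distance between gauge_wide and sheet below 0.08 m and x of tip_mid in the frame of gauge_wide between -0.014 and 0.014 m and y of tip_mid in the frame of gauge_wide between -0.006 and 0.006 m and z of tip_mid in the frame of gauge_wide between 0.029 and 0.067 m and angle between the y axis of tweezers and the y axis of gauge_wide, either way round below 0.2 rad and distance between tip_left and tip_right between 0.0195 and 0.0245 m)) and height (world z) of tweezers above 0.022 m); the arm keeps its last pose, push and grip.
It fails at once if the tips are pinched shut (gap under 4 mm) (distance between tip_left and tip_right below 0.004 m).
It fails at once if a gauge block is moved more than 15 mm (distance of any of gauge_narrow, gauge_wide from where it was at the start of the episode above 0.015 m).
It fails at once if the screwdriver or the tin is moved more than 20 mm (distance of any of screwdriver, tin from where it was at the start of the episode above 0.02 m).
It also fails if it takes over 35 s, if anything falls off the work surface, if the arm or the gripper's body presses on something with over 40 N, if the wrist force passes 120 N, or if a joint passes its speed limit or range.

## Working session

There is one attempt and no reset: what is moved stays moved. The work goes in short steps, Python scripts to look and compute and a tool call to move; the robot and the scene stay as the last step left them, time stands still between calls to the robot, and variables do not carry over. Pictures are saved under pics/ and viewed, at most 10 in all, crops included, and the job is handed in when it is done.

Besides the shell and the picture viewer there is one more tool, called after ">>>" by a JSON object that holds its "method" and its "body", one argument or row to a line. jog_arm: Moves the arm, as the interface text tells. Its arguments: {"type":"object","properties":{"targets":{"type":"array","items":{"type":"object","properties":{"turn":{"type":"array","items":{"type":"number"}},"slide":{"type":"array","items":{"type":"number"}},"claw":{"type":"number"}}}}},"required":["targets"]}

```bash
mkdir -p pics; ls
python3 - <<'E'
from cell import *
import cv2
for c in("top","side"):
    r=read_camera(c);cv2.imwrite(f"pics/{c}1.png",r["frame"]);print(c,r["mtx"].tolist(),r["R"].round(4).tolist(),r["t"].round(1).tolist())
    for q in["tweezers","flats","tip_mid","tip_left","tip_right","sheet","gauge_narrow","gauge_wide","rest"]:
        print(q,[(d["xy"],round(d["conf"],2)) for d in look_for(q,c)])
print(state())
E
```

```text
pics
top [[477.94102955855845, 0.0, 321.93009975387895], [0.0, 477.94102955855845, 239.40544853295995], [0.0, 0.0, 1.0]] [[0.015, -0.9999, 0.0012], [-0.9926, -0.0151, -0.1206], [0.1206, 0.0007, -0.9927]] [-23.8, 572.6, 1038.7]
tweezers [([283.3, 203.3], 0.98)]
flats [([284.5, 215.8], 0.72)]
tip_mid [([282.6, 205.3], 0.88)]
tip_left [([268.0, 206.3], 0.45)]
tip_right []
sheet [([427.7, 286.0], 0.75)]
gauge_narrow [([179.9, 267.2], 0.68)]
gauge_wide [([494.2, 315.3], 0.98), ([346.6, 300.5], 0.74), ([421.5, 303.0], 0.68), ([366.2, 350.2], 0.6), ([274.5, 218.9], 0.27)]
rest [([276.8, 219.2], 0.97), ([419.3, 300.0], 0.7), ([426.1, 288.5], 0.67)]
side [[609.9746889031909, 0.0, 311.59671059275297], [0.0, 609.9746889031909, 242.61705880756853], [0.0, 0.0, 1.0]] [[-0.7528, -0.6582, 0.0065], [-0.4484, 0.5057, -0.7371], [0.4818, -0.5578, -0.6758]] [408.8, 298.5, 1304.0]
tweezers [([265.0, 251.8], 0.95)]
flats [([263.8, 252.8], 0.61)]
tip_mid [([267.5, 246.9], 0.64)]
tip_left [([256.5, 253.3], 0.7), ([398.7, 232.5], 0.45)]
tip_right [([261.0, 246.7], 0.64), ([262.3, 266.9], 0.42)]
sheet [([382.2, 218.9], 0.59)]
gauge_narrow [([237.6, 338.1], 0.81)]
gauge_wide [([398.3, 233.4], 0.87), ([363.1, 263.0], 0.72), ([391.9, 274.4], 0.43)]
rest []
{'t': 1.0, 'joints': array([-1.43163404e+00,  4.90886406e-01,  1.55887366e+00,  2.21834037e-05,
        1.09170872e+00, -1.05614406e-01]), 'qvel': array([ 0.00132809, -0.00069912, -0.00079887,  0.00052766, -0.00090278,
       -0.00058366]), 'tau': array([ 1.50628868e-03, -6.12469912e+01, -2.58427602e+01,  6.93489751e-02,
        4.46325832e-02, -1.11715923e-05]), 'eef_pos': array([ 151.48595749, -606.39716373,  183.2784782 ]), 'tcp_rot': array([ 3.14146740e+00, -6.51958000e-06,  2.44766471e-01]), 'ft_force': array([ 0.85081706,  0.95321237, -0.09991795]), 'moment': array([-0.0041785 , -0.02080244, -0.0126736 ]), 'grip_force': 0.0, 'opening': 0.9982025351939787}
```

View pics/top1.png

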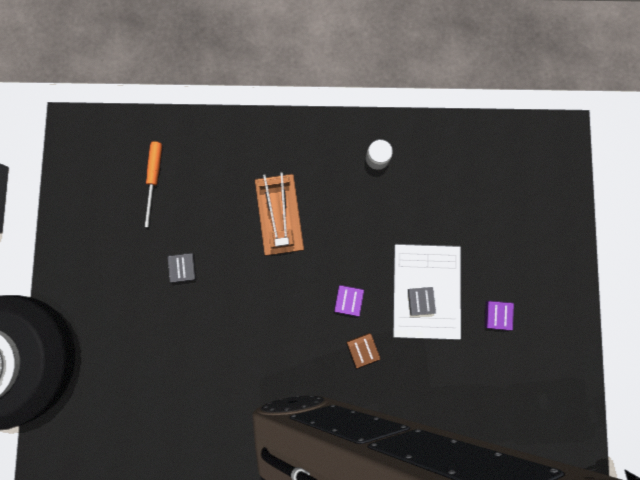

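View pics/side1.png

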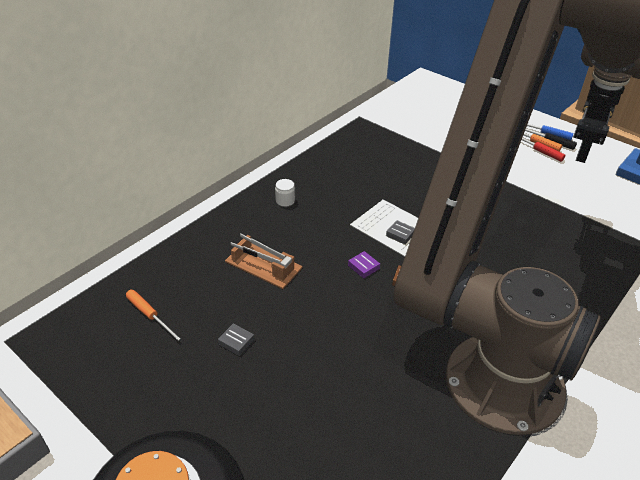

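The top view shows the sheet at (427,290) carrying a dark gauge at (421,302), with lines about 10 px apart, so it is the wide gauge. The other dark gauge is at (180,267). The tweezers lie from the bow at (282,241) to the tips near (266–283,175). In the side view the tweezers are near (265,250) and the sheet gauge near (399,231), partly by the arm.

```bash
cat > h.py <<'E'
from cell import *
import cv2,numpy as np
def bp(r,uv,z):
    d=r["R"].T@np.linalg.inv(r["mtx"])@np.array([uv[0],uv[1],1.]);c=-r["R"].T@r["t"]
    return (c+d*(z-c[2])/d[2])
def tri(a,ua,b,ub):
    P=[r["mtx"]@np.c_[r["R"],r["t"]] for r in(a,b)]
    X=cv2.triangulatePoints(P[0],P[1],np.array(ua,float).reshape(2,1),np.array(ub,float).reshape(2,1))[:,0];return X[:3]/X[3]
def proj(r,X): 
    p=r["mtx"]@(r["R"]@np.asarray(X,float)+r["t"]);return p[:2]/p[2]
def crop(r,x,y,w,h,s): return cv2.resize(r["frame"][y:y+h,x:x+w],None,fx=s,fy=s,interpolation=cv2.INTER_CUBIC)
def lines(r,x,y,w,h,z,name):
    g=cv2.resize(cv2.cvtColor(r["frame"][y:y+h,x:x+w],cv2.COLOR_BGR2GRAY),None,fx=8,fy=8,interpolation=cv2.INTER_CUBIC)
    n,l,st,ce=cv2.connectedComponentsWithStats((g>130).astype(np.uint8))
    C=[]
    for i in range(1,n):
        bx,by,bw,bh,ar=st[i]
        if ar<300 or bx==0 or by==0 or bx+bw==g.shape[1] or by+bh==g.shape[0]:continue
        ys,xs=np.nonzero(l==i);P=np.array([bp(r,((a+.5)/8-.5+x,(b+.5)/8-.5+y),z)[:2] for a,b in zip(xs[::5],ys[::5])])
        m=P.mean(0);v=np.linalg.svd(P-m)[2][0];v*=np.sign(v[0]);C.append(m);print(name,m.round(1),"ang",round(np.degrees(np.arctan2(v[1],v[0])),1),ar)
    if len(C)>1:print(name,"mid",np.mean(C[:2],0),"d",np.linalg.norm(C[0]-C[1]))
E
python3 - <<'E'
from h import *
a=read_camera("top");b=read_camera("side")
lines(a,410,290,24,24,20,"sheetgauge");lines(a,168,254,28,28,20,"other")
print(proj(b,bp(a,(421.5,301.5),20)))
i1=crop(a,245,165,70,100,6);i2=crop(b,220,225,90,70,4)
o=np.zeros((600,790,3),np.uint8);o[:,:420]=i1;o[:280,425:785]=i2
o[300:540,425:725]=crop(b,375,210,50,40,6)
cv2.imwrite("pics/z1.png",o)
E
```

```text
sheetgauge [ 438.3 -230.9] ang 5.7 4449
other [506.8 297.3] ang 8.5 4267
other [505.8 309.5] ang 8.3 4207
other mid [506.31536041 303.40438859] d 12.18602460853911
[400.18299143 229.87818014]
```

View pics/z1.png

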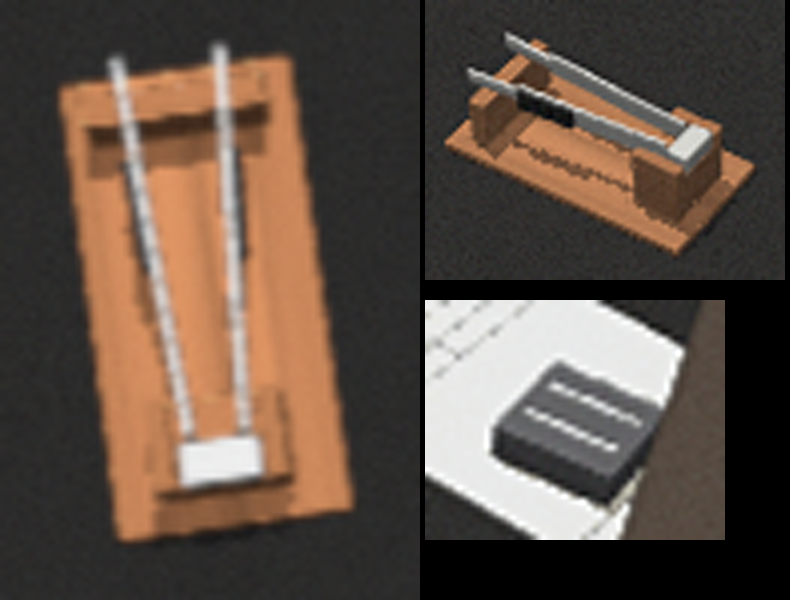

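The crop shows the tweezers' tips at top pixels (263.9,174.6) and (281.1,172.3) and the bow at (281.3,241.4). In the side view the tips are at (230.9,242.6) and (240.6,233.6), and the bow at (285.9,261.1). The sheet gauge shows two widely spaced lines.

Run:
```python
from h import *
a=read_camera("top");b=read_camera("side")
lines(a,411,291,22,24,20,"sg");lines(a,408,289,27,24,20,"sg2")
# side view: gauge lines
print("gauge side",bp(b,(375+(583-425)/6-.4,210+(416-300)/6-.4),20))
L=tri(a,(263.9,174.6),b,(230.9,242.6));R=tri(a,(281.1,172.3),b,(240.6,233.6));B=tri(a,(281.3,241.4),b,(285.9,261.1))
print(L,R,B)
m=(L+R)/2;print(m,np.degrees(np.arctan2(*(m-B)[1::-1])),np.linalg.norm(L-R),np.linalg.norm(m-B))
for z in(47,54):
  l,r,o=[bp(a,p,z) for p in((263.9,174.6),(281.1,172.3),(281.3,241.4))];m=(l+r)/2
  print(z,l,r,o,m,np.degrees(np.arctan2(*(m-o)[1::-1])),np.linalg.norm(l-r),np.linalg.norm(m-o))
```

```text
sg2 [ 441.  -252.6] ang 5.9 4518
sg2 [ 438.3 -230.8] ang 6.1 4445
sg2 mid [ 439.64106285 -241.70649167] d 21.933329198086216
gauge side [ 438.54730013 -244.97094011   20.        ]
[714.60845892 116.7111139   50.67838397] [719.75036872  77.81632498  52.39757011] [563.97712065  73.723616    50.98861386]
[717.17941382  97.26371944  51.53797704] 8.73539166134785 39.27084723092785 155.00122870850637
47 [716.68797069 117.97292733  47.        ] [722.60143734  79.30270226  47.        ] [565.55347321  74.87746069  47.        ] [719.64470401  98.6378148   47.        ] 8.765779773329752 39.11975708958329 155.91235306146794
54 [714.87203012 117.08317699  54.        ] [720.74619247  78.66997649  54.        ] [564.74205949  74.27414761  54.        ] [717.8091113   97.87657674  54.        ] 8.765779773329749 38.859744672457964 154.8760698430837
```

>>> {"method": "jog_arm", "body": {
  "targets": [
    {"turn": [0,0,-1],"slide": [34,46,-4],"claw": 100},
    {"turn": [0,0,-1],"slide": [34,46,-4],"claw": 100},
    {"turn": [0,0,-1],"slide": [34,46,-4],"claw": 100},
    {"turn": [0,0,-1],"slide": [34,46,-4],"claw": 100},
    {"turn": [0,0,-1.3],"slide": [34,46,-4],"claw": 100}
  ]
}}

```text
t: 1.82
eef_pos: [322.4, -374.9, 163.3]
tcp_rot: [3.141, -0.0, 0.151]
ft_force: [1.7, -0.2, 0.1]
opening: 0.998
grip_force: 0.0
```

>>> {"method": "jog_arm", "body": {
  "targets": [
    {"turn": [0,0,0],"slide": [34,46,-4],"claw": 100},
    {"turn": [0,0,0],"slide": [34,46,-4],"claw": 100},
    {"turn": [0,0,0],"slide": [34,46,-4],"claw": 100},
    {"turn": [0,0,0],"slide": [34,46,-4],"claw": 100},
    {"turn": [0,0,0],"slide": [34,46,-4],"claw": 100}
  ]
}}

```text
t: 2.45
eef_pos: [492.6, -144.8, 143.4]
tcp_rot: [3.141, -0.0, 0.152]
ft_force: [0.2, -1.2, -0.3]
opening: 0.996
grip_force: 0.0
```

>>> {"method": "jog_arm", "body": {
  "targets": [
    {"turn": [0,0,0],"slide": [34,46,-4],"claw": 100},
    {"turn": [0,0,0],"slide": [34,46,-4],"claw": 100},
    {"turn": [0,0,0],"slide": [34,46,-4],"claw": 100},
    {"turn": [0,0,0],"slide": [34,46,-4],"claw": 100},
    {"turn": [0,0,0],"slide": [0,0,0],"claw": 80}
  ]
}}

```text
t: 3.08
eef_pos: [628.7, 40.6, 126.5]
tcp_rot: [-3.141, -0.0, 0.156]
ft_force: [-1.1, -0.5, -0.1]
opening: 0.939
grip_force: 0.0
```

>>> {"method": "jog_arm", "body": {
  "targets": [
    {"turn": [0,0,0],"slide": [30,48,0],"claw": 80},
    {"turn": [0,0,0],"slide": [0,0,-10],"claw": 80},
    {"turn": [0,0,0],"slide": [0,0,-20],"claw": 80},
    {"turn": [0,0,0],"slide": [0,0,0],"claw": 80}
  ]
}}

```text
t: 3.58
eef_pos: [656.1, 84.5, 95.9]
tcp_rot: [-3.141, 0.003, 0.152]
ft_force: [0.2, 0.1, 0.1]
opening: 0.799
grip_force: 0.0
```

Run:
```python
from h import *
a=read_camera("top");b=read_camera("side");s=state();print(s["eef_pos"],s["tcp_rot"],s["opening"])
o=np.zeros((600,790,3),np.uint8);o[:,:420]=crop(a,245,165,70,100,6);o[:480,425:785]=crop(b,210,180,90,120,4)
for i in (a,b):print(proj(i,s["eef_pos"]))
cv2.imwrite("pics/z2.png",o)
```

```text
[657.34802417  84.68233509  97.70039137] [3.14145251e+00 7.96986623e-05 1.51379462e-01] 0.801312475147005
[275.82253553 195.89516941]
[254.4489581  232.32204725]
```

View pics/z2.png

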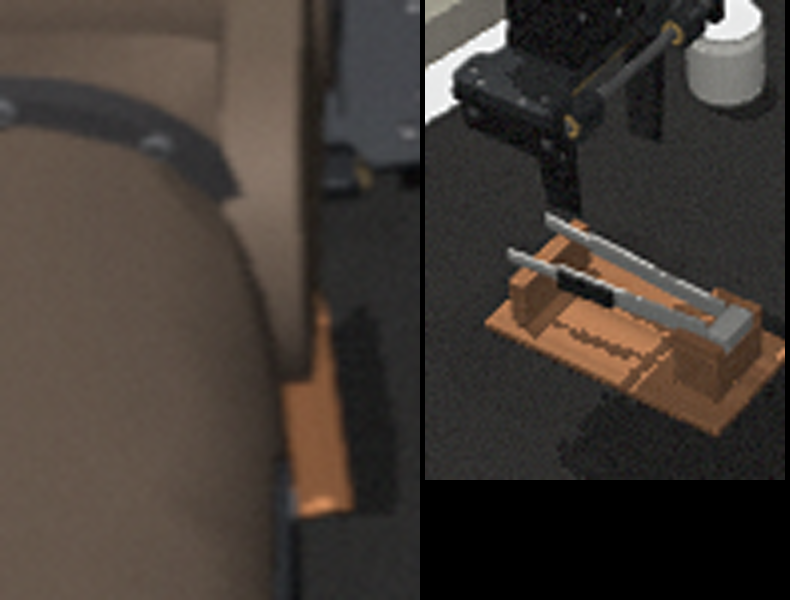

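The side crop shows the open fingers above and behind the tweezers at about (245,232) and (266,213), roughly level with the flats. The top view is blocked by the arm. I'll correct by 2 mm in x and 4 mm in y, then go down.

>>> {"method": "jog_arm", "body": {
  "targets": [
    {"turn": [0,0,0],"slide": [2,4,-10],"claw": 80},
    {"turn": [0,0,0],"slide": [0,0,-20],"claw": 80},
    {"turn": [0,0,0],"slide": [0,0,-20],"claw": 80},
    {"turn": [0,0,0],"slide": [0,0,-20],"claw": 80},
    {"turn": [0,0,0],"slide": [0,0,0],"claw": 70}
  ]
}}

```text
t: 4.3
eef_pos: [658.7, 89.6, 25.7]
tcp_rot: [-3.141, 0.003, 0.152]
ft_force: [1.7, 0.1, 0.8]
opening: 0.743
grip_force: 0.0
```

Run:
```python
from h import *
b=read_camera("side");s=state();print(s["eef_pos"],s["tcp_rot"],s["opening"],s["ft_force"])
cv2.imwrite("pics/z3.png",crop(b,210,180,110,100,6))
```

```text
[659.3535853   89.62433723  26.810382  ] [3.14157655e+00 9.26520253e-04 1.52349214e-01] 0.7190948841612234 [-0.70182368  0.02346351  0.18799002]
```

View pics/z3.png

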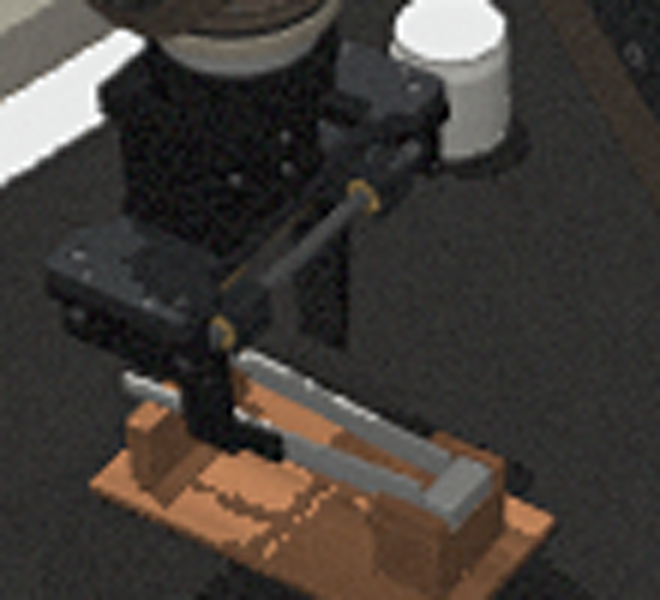

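The finger stands beside the left flat. Its centre is near (210,440) in the crop, and the flat runs from about 197 to 282. Allowing for the stand-off, it is centred. Closing now.

>>> {"method": "jog_arm", "body": {
  "targets": [
    {"turn": [0,0,0],"slide": [0,0,0],"claw": 50},
    {"turn": [0,0,0],"slide": [0,0,0],"claw": 44},
    {"turn": [0,0,0],"slide": [0,0,0],"claw": 40},
    {"turn": [0,0,0],"slide": [0,0,0],"claw": 36},
    {"turn": [0,0,0],"slide": [0,0,0],"claw": 36}
  ]
}}

```text
t: 4.97
eef_pos: [659.5, 89.6, 27.3]
tcp_rot: [3.141, -0.0, 0.152]
ft_force: [0.0, -0.2, 0.1]
opening: 0.363
grip_force: 0.0
```

>>> {"method": "jog_arm", "body": {
  "targets": [
    {"turn": [0,0,0],"slide": [0,0,0],"claw": 36},
    {"turn": [0,0,0],"slide": [0,0,0],"claw": 36}
  ]
}}

```text
t: 5.22
eef_pos: [659.5, 89.6, 27.2]
tcp_rot: [3.142, 0.0, 0.152]
ft_force: [0.1, -0.4, -0.8]
opening: 0.362
grip_force: 0.0
```

Run:
```python
from h import *
b=read_camera("side");s=state();print(s["eef_pos"],s["opening"],s["ft_force"],s["grip_force"])
cv2.imwrite("pics/z4.png",crop(b,210,210,110,75,7))
```

```text
[659.48341889  89.59626034  27.22338752] 0.36374278341740274 [-0.52729188  0.4950925  -0.23628846] 0.0
```

View pics/z4.png

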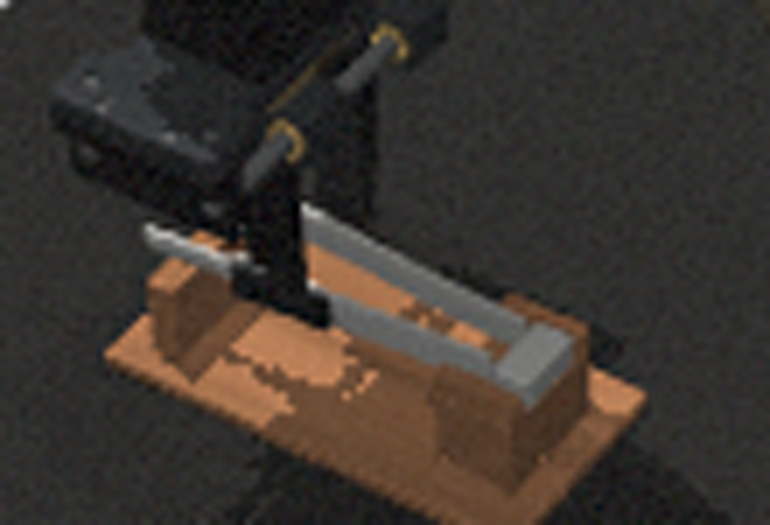

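The finger sits on the left flat, with the flat showing on both sides of it at about (235–328, 290). The grip force reading says 0, so I'll test with a small lift.

>>> {"method": "jog_arm", "body": {
  "targets": [
    {"turn": [0,0,0],"slide": [0,0,8],"claw": 36},
    {"turn": [0,0,0],"slide": [0,0,15],"claw": 36},
    {"turn": [0,0,0],"slide": [0,0,20],"claw": 36},
    {"turn": [0,0,0],"slide": [0,0,15],"claw": 36},
    {"turn": [0,0,0],"slide": [0,0,0],"claw": 36}
  ]
}}

```text
t: 5.9
eef_pos: [660.2, 89.7, 87.0]
tcp_rot: [3.141, -0.003, 0.152]
ft_force: [0.5, 0.2, -0.8]
opening: 0.359
grip_force: 0.0
```

Run:
```python
from h import *
b=read_camera("side");s=state();print(s["eef_pos"],s["opening"],s["ft_force"],s["grip_force"])
cv2.imwrite("pics/z5.png",crop(b,210,180,110,100,6))
```

```text
[659.6361687   89.6432902   85.85229567] 0.36244699334096414 [0.49227332 0.14858523 0.45798675] 0.0
```

View pics/z5.png

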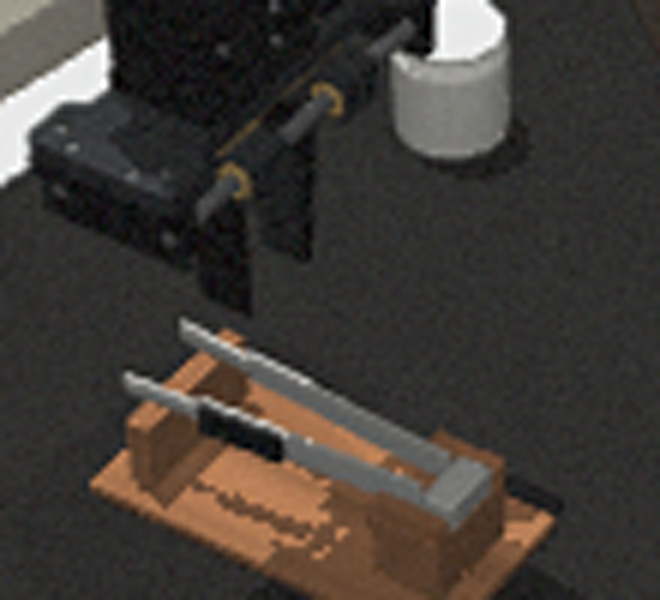

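Run:
```python
from h import *
b=read_camera("side")
z=86
p=bp(b,(251.3,232.2),z);q=bp(b,(261.6,223.3),z);print(p,q,np.linalg.norm(p-q))
```

```text
[673.4268242   80.68551132  86.        ] [678.16867157  39.2883231   86.        ] 41.66788102339067
```

Run:
```python
from h import *
b=read_camera("side");s=state()
for dz in(0,10,20,30,40):print(dz,proj(b,s["eef_pos"]+[0,0,dz]))
y=.152;u=np.array([-np.sin(y),np.cos(y),0])
# fit opening and dz, along-y shift to the two observed finger ends
from scipy.optimize import least_squares
O=np.array([[247.5,230.7],[258.7,222.5]])
f=lambda p:np.r_[proj(b,s["eef_pos"]+[0,0,p[0]]+u*(p[2]+p[1]/2))-O[0],proj(b,s["eef_pos"]+[0,0,p[0]]+u*(p[2]-p[1]/2))-O[1]]
r=least_squares(f,[20,46,0]);print(r.x,r.fun)
```

```text
0 [252.82876171 236.89462508]
10 [252.59148675 233.8868219 ]
20 [252.35207494 230.85193092]
30 [252.11049726 227.78958455]
40 [251.8667242  224.69940853]
[30.8610979  41.64564172 -4.30940477] [ 0.53177822  0.57531738 -0.54110066 -0.58540229]
```

Run:
```python
from h import *
b=read_camera("side")
b["frame"]=cv2.imread("pics/side1.png")
for dz in(0,15,30):print(dz,proj(b,np.array([151.5,-606.4,183.3+dz])))
for y in(-1,1): print(proj(b,np.array([151.5,-606.4,183.3])+y*53*np.array([-.242,.97,0])))
o=np.hstack([crop(b,550,80,60,100,6),crop(read_camera("side"),215,175,60,100,6)])
cv2.imwrite("pics/z6.png",cv2.convertScaleAbs(o,alpha=2.2))
```

```text
0 [577.99819381 161.67587344]
15 [579.74353686 156.89196866]
30 [581.51140338 152.04632811]
[581.35818551 151.50249693]
[574.4877145  172.30489605]
```

View pics/z6.png

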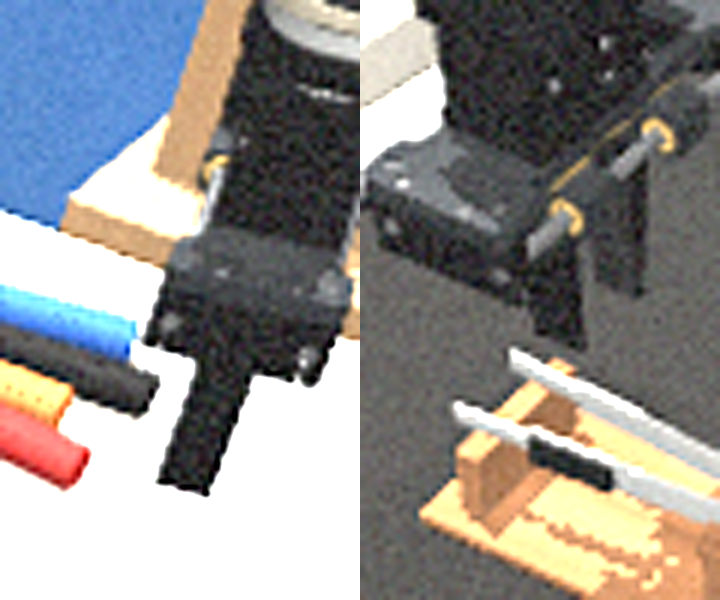

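At the start pose the finger end is at px (580.8,161.3), but the reported TCP projects to (574.5,172.3). The fingers therefore end about 30 mm above the reported TCP, so they closed above the arms without touching them. I'll reopen and go about 30 mm lower, watching the force.

>>> {"method": "jog_arm", "body": {
  "targets": [
    {"turn": [0,0,0],"slide": [0,0,0],"claw": 75},
    {"turn": [0,0,0],"slide": [0,0,0],"claw": 75},
    {"turn": [0,0,0],"slide": [0,0,-20],"claw": 75},
    {"turn": [0,0,0],"slide": [0,0,-20],"claw": 75},
    {"turn": [0,0,0],"slide": [0,0,-18],"claw": 75}
  ]
}}

```text
t: 6.78
eef_pos: [659.5, 89.6, 26.4]
tcp_rot: [3.142, 0.0, 0.152]
ft_force: [-0.1, 0.5, 0.7]
opening: 0.747
grip_force: 0.0
```

>>> {"method": "jog_arm", "body": {
  "targets": [
    {"turn": [0,0,0],"slide": [0,0,-7],"claw": 75},
    {"turn": [0,0,0],"slide": [0,0,-6],"claw": 75}
  ]
}}

```text
t: 7.02
eef_pos: [659.7, 89.6, 14.1]
tcp_rot: [3.141, -0.0, 0.152]
ft_force: [-0.2, -0.4, -0.2]
opening: 0.747
grip_force: 0.0
```

>>> {"method": "jog_arm", "body": {
  "targets": [
    {"turn": [0,0,0],"slide": [0,0,-6],"claw": 75},
    {"turn": [0,0,0],"slide": [0,0,-6],"claw": 75},
    {"turn": [0,0,0],"slide": [0,0,0],"claw": 75}
  ]
}}

```text
t: 7.4
eef_pos: [659.3, 89.6, 1.9]
tcp_rot: [3.142, 0.0, 0.152]
ft_force: [0.2, -0.1, -0.2]
opening: 0.752
grip_force: 0.0
```

Run:
```python
from h import *
b=read_camera("side");s=state();print(s["eef_pos"],s["opening"],s["ft_force"],s["grip_force"])
cv2.imwrite("pics/z7.png",cv2.convertScaleAbs(crop(b,210,195,110,90,7),alpha=1.8))
```

```text
[659.50903804  89.62575471   2.23925592] 0.7533027181884382 [0.22376423 0.21548187 0.3065323 ] 0.0
```

View pics/z7.png

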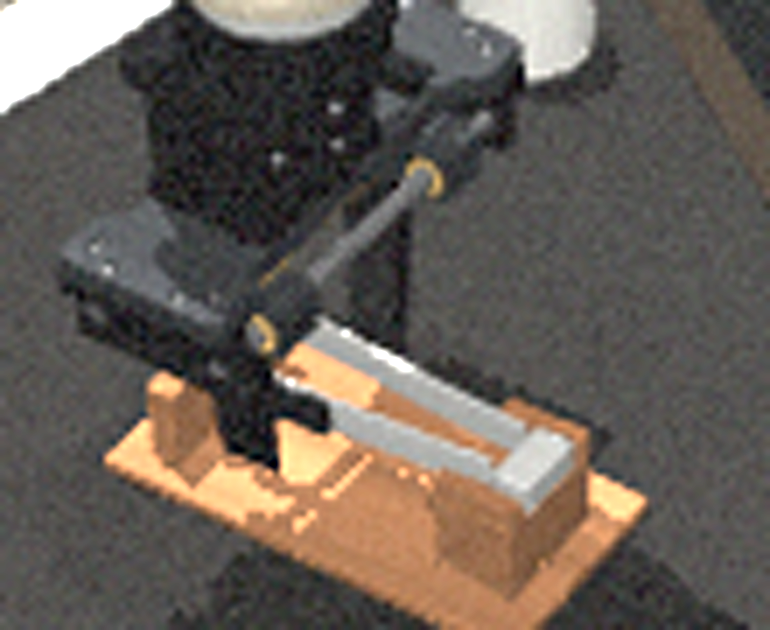

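The fingers now straddle the arms. The near finger reaches below the left arm, with its bottom at crop (248,460), i.e. px (245.4,260.7), and there is no contact force.

Run:
```python
from h import *
from scipy.optimize import fsolve
b=read_camera("side");s=state();P=s["eef_pos"]
y=.152;v=np.array([np.cos(y),np.sin(y),0]);u=np.array([-v[1],v[0],0])
for half in(38,42,46):
  print(half,fsolve(lambda p:proj(b,P+u*half+v*p[0]+[0,0,p[1]])-[245.4,260.7],[0,30]))
F=np.array([659.2,88.9,47]);print("flat L",proj(b,F+21*u),"expected 250,252.8(z2) ", proj(b,F+21*u+10*v)-proj(b,F+21*u))
```

```text
38 [-1.82891872 31.6378346 ]
42 [-5.27019527 36.72378847]
46 [-8.71147182 41.80974234]
flat L [248.88836738 252.66309134] expected 250,252.8(z2)  [-3.20132963 -1.48653205]
```

>>> {"method": "jog_arm", "body": {
  "targets": [
    {"turn": [0,0,0],"slide": [0,0,-4],"claw": 75},
    {"turn": [0,0,0],"slide": [0,0,-3],"claw": 65},
    {"turn": [0,0,0],"slide": [0,0,0],"claw": 55},
    {"turn": [0,0,0],"slide": [0,0,0],"claw": 48},
    {"turn": [0,0,0],"slide": [0,0,0],"claw": 44}
  ]
}}

```text
t: 8.12
eef_pos: [659.6, 89.6, -4.6]
tcp_rot: [3.141, -0.0, 0.152]
ft_force: [0.5, -0.1, 0.1]
opening: 0.455
grip_force: 4.6
```

>>> {"method": "jog_arm", "body": {
  "targets": [
    {"turn": [0,0,0],"slide": [0,0,0],"claw": 40},
    {"turn": [0,0,0],"slide": [0,0,0],"claw": 38},
    {"turn": [0,0,0],"slide": [0,0,0],"claw": 36},
    {"turn": [0,0,0],"slide": [0,0,0],"claw": 36}
  ]
}}

```text
t: 8.62
eef_pos: [659.6, 89.6, -4.6]
tcp_rot: [3.141, -0.0, 0.152]
ft_force: [0.2, 0.7, 0.6]
opening: 0.363
grip_force: 8.1
```

Gripped, with the force matching a gap of about 22 mm. Lifting, then carrying to the gauge.

>>> {"method": "jog_arm", "body": {
  "targets": [
    {"turn": [0,0,0],"slide": [0,0,8],"claw": 36},
    {"turn": [0,0,0],"slide": [0,0,16],"claw": 36},
    {"turn": [0,0,0],"slide": [0,0,20],"claw": 36},
    {"turn": [0,0,0],"slide": [0,0,16],"claw": 36},
    {"turn": [0,0,0],"slide": [0,0,8],"claw": 36}
  ]
}}

```text
t: 9.25
eef_pos: [659.9, 89.6, 65.0]
tcp_rot: [3.141, -0.002, 0.152]
ft_force: [-0.2, -0.4, -0.6]
opening: 0.359
grip_force: 7.7
```

>>> {"method": "jog_arm", "body": {
  "targets": [
    {"turn": [0,0,0],"slide": [0,0,0],"claw": 36},
    {"turn": [0,0,0],"slide": [-10,-12,0],"claw": 36},
    {"turn": [0,0,0],"slide": [-20,-24,0],"claw": 36},
    {"turn": [0,0,-1],"slide": [-25,-30,0],"claw": 36},
    {"turn": [0,0,-1],"slide": [-25,-30,0],"claw": 36}
  ]
}}

```text
t: 9.88
eef_pos: [577.6, -7.6, 62.6]
tcp_rot: [-3.141, 0.001, 0.117]
ft_force: [0.4, -0.7, -1.7]
opening: 0.362
grip_force: 7.7
```

>>> {"method": "jog_arm", "body": {
  "targets": [
    {"turn": [0,0,-0.7],"slide": [-25,-30,0],"claw": 36},
    {"turn": [0,0,0],"slide": [-25,-30,0],"claw": 36},
    {"turn": [0,0,0],"slide": [-25,-30,0],"claw": 36},
    {"turn": [0,0,0],"slide": [-25,-30,0],"claw": 36},
    {"turn": [0,0,0],"slide": [-25,-30,0],"claw": 36}
  ]
}}

```text
t: 10.5
eef_pos: [452.5, -157.3, 62.9]
tcp_rot: [-3.141, 0.001, 0.105]
ft_force: [1.1, -0.4, -0.7]
opening: 0.359
grip_force: 7.7
```

>>> {"method": "jog_arm", "body": {
  "targets": [
    {"turn": [0,0,0],"slide": [-25,-30,0],"claw": 36},
    {"turn": [0,0,0],"slide": [-25,-30,0],"claw": 36},
    {"turn": [0,0,0],"slide": [-15,-20,0],"claw": 36},
    {"turn": [0,0,0],"slide": [-7,-10,0],"claw": 36},
    {"turn": [0,0,0],"slide": [0,0,0],"claw": 36}
  ]
}}

```text
t: 11.12
eef_pos: [382.0, -246.6, 63.1]
tcp_rot: [-3.141, 0.0, 0.104]
ft_force: [1.2, 0.8, 0.2]
opening: 0.359
grip_force: 7.7
```

>>> {"method": "jog_arm", "body": {
  "targets": [
    {"turn": [0,0,0],"slide": [-1,-1,-14],"claw": 36},
    {"turn": [0,0,0],"slide": [0,0,-18],"claw": 36},
    {"turn": [0,0,0],"slide": [0,0,-18],"claw": 36},
    {"turn": [0,0,0],"slide": [0,0,-14],"claw": 36},
    {"turn": [0,0,0],"slide": [0,0,0],"claw": 36}
  ]
}}

```text
t: 11.75
eef_pos: [381.4, -246.6, -1.5]
tcp_rot: [-3.14, 0.001, 0.106]
ft_force: [0.4, 0.5, -0.0]
opening: 0.359
grip_force: 7.7
```

Run:
```python
from h import *
a=read_camera("top");b=read_camera("side");s=state();print(s["eef_pos"],s["tcp_rot"],s["opening"],s["ft_force"],s["grip_force"])
for c in("top","side"):
    for q in["tip_mid","tip_left","tip_right","gauge_wide","flats"]:print(c,q,[(d["xy"],round(d["conf"],2)) for d in look_for(q,c)][:3])
G=np.array([439.6,-241.7,0]);print(proj(a,G+[0,0,47]),proj(b,G+[0,0,47]),proj(a,G+[0,0,20]))
o=np.zeros((600,790,3),np.uint8);o[:,:390]=crop(a,390,260,65,100,6);o[:480,395:785]=crop(b,360,190,65,80,6)
cv2.imwrite("pics/z8.png",cv2.convertScaleAbs(o,alpha=1.3));
```

```text
[ 381.72107369 -247.19080517   -0.5380858 ] [3.14153073e+00 2.12411701e-05 1.05603518e-01] 0.35829870794290763 [-1.00717682  1.44941467 -1.23804371] 7.672141939401627
top tip_mid [([420.9, 307.1], 0.63)]
top tip_left []
top tip_right []
top gauge_wide [([499.0, 316.2], 0.92), ([342.6, 296.1], 0.73), ([416.3, 300.1], 0.61)]
top flats []
side tip_mid [([376.2, 219.1], 0.43)]
side tip_left []
side tip_right []
side gauge_wide [([362.2, 263.6], 0.76)]
side flats []
[424.6252236  300.79892674] [400.96897904 221.71486119] [422.04292763 300.71513368]
```

View pics/z8.png

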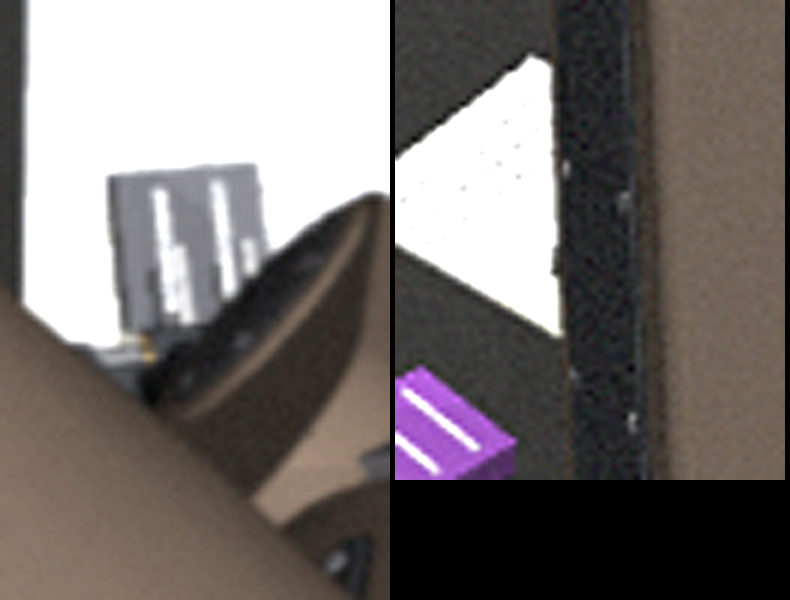

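The top crop shows the tips at (180,245) and (250,240), i.e. px (419.6,300.4) and (431.3,299.6), lying over and along the gauge's two lines. Their midpoint (425.4,300.0) is within 1 px of the projected target, and the gap comes to about 22 mm. In the side view the arm hides the gauge. I'm letting it settle, then handing in.

>>> {"method": "jog_arm", "body": {
  "targets": [
    {"turn": [0,0,0],"slide": [0,0,-3],"claw": 36},
    {"turn": [0,0,0],"slide": [0,0,0],"claw": 36},
    {"turn": [0,0,0],"slide": [0,0,0],"claw": 36},
    {"turn": [0,0,0],"slide": [0,0,0],"claw": 36}
  ]
}}

```text
t: 12.85
eef_pos: [381.5, -247.4, -3.7]
tcp_rot: [3.141, -0.0, 0.105]
ft_force: [-0.1, -0.5, -0.3]
opening: 0.362
grip_force: 7.7
```

Run:
```python
from h import *
a=read_camera("top")
l,r=[bp(a,p,54) for p in((419.6,300.4),(431.3,299.6))];print(l,r,(l+r)/2,np.linalg.norm(l-r)-3)
print(state()["grip_force"],state()["opening"]);print(job_done())
```

```text
[ 440.32116371 -229.29297893   54.        ] [ 442.42792307 -254.72909701   54.        ] [ 441.37454339 -242.01103797   54.        ] 22.523215667735457
7.672049403190613 0.3638415516425096
the job is handed in; nothing more can be done
None
```

I handed the job in with the tweezers held steady over the wide gauge on the sheet, tips about 2 mm from centre and gap about 22.5 mm (target 22); I couldn't check level or tip height in the side view, where the arm hid the gauge, and no verdict came back.

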